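# Take the battery cover off the laminated padlock

## Task

Open the battery compartment of the laminated steel electronic padlock: squeeze the two orange side tabs of its black cover together and lift the cover straight off. Set the cover down flat, right way up, inside the blue parts tray without dropping it, and let go. Leave the cover of the brass padlock in place.

Things in the scene. Friction and masses are not known exactly. Their poses are not given: they have to be found in the camera images.
- cover: Black cover (70 mm in x, 36 in y, 19 high, 75 g) latched on the back of the laminated steel padlock (striped grey, 84 x 72 mm, fixed, lying in a grey cradle, chrome shackle to the cover's +x). Origin: cover's centre, level with the padlock's back on which it rests, 55 mm above the bench; z up. Feet and hooks reach 10 mm below the origin, so it stands on a flat floor with the origin 10 mm up.
- cover_tabs (a point): Point midway between the cover's two orange tabs, 12.5 mm above the cover's origin, same axes. Tabs at +y and -y: 30 mm long (x), 19 mm high, outer faces 52 mm apart. Each slides in 7 mm (then 38 mm apart) against a spring, 2 to 5.5 N, and springs back. Its hook holds under a lip till pressed in 4 mm; with both in, the cover lifts straight up. Padlock's back: 12.5 mm below, 36 mm to each side.
- tray: Blue open parts tray, fixed, 178 mm (x) by 158 mm (y) outside, walls 4 mm thick and 18 mm high, floor 4 mm thick. Origin: centre of its underside, which lies on the bench mat; z up.
- brass_cover: The same kind of black cover with orange tabs, latched on the other padlock, which has plain brass sides; same sizes and origin. It stays where it is.

How it is judged:
By the outcome, as a careful person would: the job done as asked, in the order asked, and still so for the second after the job is handed in, with the robot touching nothing.
It also fails if it takes over 40 s, if anything falls off the work surface, if the arm or the gripper's body presses on something with over 40 N, if the wrist force passes 120 N, or if a joint passes its speed limit or range.

## Robot

A 6-joint arm with a two-finger parallel gripper is mounted at the origin on the work surface. World frame = base frame: x ahead of the robot, y to its left, z up, the work surface at z = 0. Lengths are in m, angles in rad, forces in N, time in s.
With the tool pointing down it reaches from about 0.35 to 0.775 m from the base axis. Payload 5.5 kg.
Tool frame: the origin (TCP) lies at the very end of the fingers, on their centre line; the grasp point (between the pads) lies 19 mm behind it; z points along the fingers, y is the line along which they close (so a half turn about z gives the same grasp; the last joint's range is limited). The gripper opens to 85 mm and grips with 20 to 120 N. Pads are 22 mm wide; open, the fingers measure 114 mm over their backs; the gripper's body (76 mm by 85 mm) begins 54 mm behind the grasp point. The pads swing forward as they close: fully open they stand 13 mm farther back than shut.
Start: joints at [1.043, 0.313, 0.046, 1.304, 0, 1.431], TCP at [0.217, 0.532, 0.231] pointing down, gripper open.
Joint ranges: [-2.76, 2.76], [-0.86, 1.69], [-1.03, 1.26], [-2.2, 2.34], [-1.47, 1.5], [-3.14, 3.14]. Speed limits (rad/s): [2.57, 2.57, 3.14, 3.14, 3.14, 3.14].

## Interface

Orientations are given as a unit quaternion [w, x, y, z].
In Python, from workcell import env, cams, ticket, spotter gives the robot as it stands.
- The arm moves only by the tool jog_arm, never from a script. Its argument "increments" is a list that holds one entry, the list of rows, each a list of 7 numbers: the shift along the tool's x, y, z in units of 0.25 m (1.0 is 0.25 m), then the turn, a rotation vector about the tool's x, y, z in units of 180 degrees (1.0 is 180 degrees), then the closure in counts, from 0 (fully open) to 255 (shut). A call has 1 to 20 rows; each row shifts and turns the commanded pose from where the row before left it, along the tool's axes as they then stand; what a row does not reach is not made up. A row lasts 1/10 s, in which the tool goes at most 50 mm and 8.59 degrees, less where a joint would pass 70% of its speed; a pose out of reach is approached as far as the arm can. A call with a number of a shift or a turn outside -1 to 1 is refused whole. A call with a gripper value outside its range is refused whole. The fingers move at their own pace and stop on an object; "force" is the grip in N (left out, the last holds). Time passes only in rows, so rows that do not move let the fingers close. It gives the time, the measured TCP pose, the force, the opening and the grip force at its end, in the units of the state.
- env.get_state(): the state, without advancing time (a new reading comes with each control period).
- cams.read_camera(name): name is "scene" or "top" or "wrist"; returns a dict with "pixels" (480x640x3 uint8, red, green, blue), "fx", "fy", "cx", "cy" (pixels), "xyz" and "attitude" of the camera in the world; the wrist camera has in their place "mount" (4x4, takes a point from camera to tool coordinates, whose origin is the TCP and whose axes are the flange's). Camera axes: x right, y down, z forward; pixel columns grow to the right and rows downward; lengths in m; the calibration is good to about 2 mm. A picture is of the moment at which its call begins: read the wrist's pose just before it. There is no depth.
- ticket.hand_in(): hands the job in; it is judged then, once.
Trained networks look in the newest picture that a camera, given by its name, has taken for a name from the list of things; names that differ only in an ending like _2 or _b are one class to them, and where a whole thing is asked for, a point or a joint stands for the part that bears it (a point fixed in the world has none). Each returns a list of dicts, best first, with "conf" (0 to 1); they miss things now and then, are a little off and sometimes report something else, mostly with a low value. They report only what shows in the picture. A call takes as long as a camera call.
- spotter.find_in(target, camera): "uv" ([column, row] in pixels, amid what is visible of it).
- spotter.cut_out(target, camera): "region" (480x640 bool, what is visible of it) and "uv" ([column, row] in pixels, amid what is visible of it).
- spotter.landmark_of(target, camera): "uv" ([column, row] in pixels: a listed point, or the origin of a listed thing).
The state is a dict: "clock": time; "joint_pos": joint angles; "qvel": joint speeds; "tau": joint torques, N m; "tcp_pos": TCP position; "orientation": TCP orientation; "wrist_force": force on the tool from outside, world axes, zero at the start; "ft_torque": the same for the moment, N m; "finger_gap": finger opening in m; "grip_force": force on a finger pad.
Only numpy, scipy, OpenCV 4.12 (cv2) and the standard library are available. Lean on these libraries where they do the work, as an engineer would, in place of code of your own. Each camera call takes 0.05 s, during which the arm holds its last target. There are 200 camera calls.

## Working session

There is one attempt and no reset: what is moved stays moved. The work goes in short steps, Python scripts to look and compute and a tool call to move; the robot and the scene stay as the last step left them, time stands still between calls to the robot, and variables do not carry over. Pictures are saved under pics/ and viewed, at most 10 in all, crops included, and the job is handed in when it is done.

Besides the shell and the picture viewer there is one more tool, called after "Emit:" as name(argument=value, ...), one argument or row to a line, values as JSON. jog_arm: Moves the arm, as the interface text tells. Shifts and turns lie within -1 to 1; 1 stands for 0.25 m of shift or 180 degrees of turn. Its arguments: {"type":"object","properties":{"increments":{"type":"array"},"force":{"type":"number"}},"required":["increments"]}

```bash
mkdir -p pics; ls; cat > h.py <<'E'
import numpy as np, cv2
from scipy.spatial.transform import Rotation as R
from workcell import env, cams, ticket, spotter
def q(o): return R.from_quat([o[1],o[2],o[3],o[0]])
def pose(c):
    a=np.array(c["attitude"],float)
    return np.array(c["xyz"]), (a if a.shape==(3,3) else q(a.ravel()).as_matrix())
def cam(name):
    s=env.get_state(); c=cams.read_camera(name)
    if "mount" in c:
        M=np.array(c["mount"]); Rt=q(s["orientation"]).as_matrix()
        c["P"]=Rt@M[:3,3]+np.array(s["tcp_pos"]); c["R"]=Rt@M[:3,:3]
    else: c["P"],c["R"]=pose(c)
    return c
def at_z(c,uv,z):
    d=c["R"]@np.array([(uv[0]-c["cx"])/c["fx"],(uv[1]-c["cy"])/c["fy"],1])
    return c["P"]+d*(z-c["P"][2])/d[2]
def proj(c,p):
    v=c["R"].T@(np.array(p)-c["P"]); return [c["fx"]*v[0]/v[2]+c["cx"],c["fy"]*v[1]/v[2]+c["cy"]]
def save(c,n): cv2.imwrite("pics/"+n,cv2.cvtColor(c["pixels"],cv2.COLOR_RGB2BGR))
E
python3 - <<'E'
from h import *
np.set_printoptions(precision=4,suppress=True)
print(env.get_state())
Z=dict(cover=.055,cover_tabs=.0675,tray=0,brass_cover=.055)
for n in ("scene","top"):
    c=cam(n); save(c,n+"0.png"); print(n,c["attitude"],c["P"])
    for t in Z:
        for d in spotter.landmark_of(t,n): print(t,d["conf"],d["uv"],at_z(c,d["uv"],Z[t]))
E
```

```text
pics
{'clock': 0.0, 'joint_pos': array([1.0434, 0.314 , 0.045 , 1.3036, 0.    , 1.4312]), 'qvel': array([-0.0004,  0.001 , -0.0005,  0.0007,  0.0007, -0.    ]), 'tau': array([ -0.0002, -48.0628,  29.8533,   0.0193,   0.    ,  -0.    ]), 'tcp_pos': array([0.2172, 0.5319, 0.2304]), 'orientation': array([-0.0003,  0.1927,  0.9813, -0.0009]), 'wrist_force': array([-0.2403, -0.5637, -0.1754]), 'ft_torque': array([0.0315, 0.0109, 0.0426]), 'grip_force': 0.0, 'finger_gap': 0.08524858732941877}
scene [-0.2663  0.6214  0.6809 -0.2816] [1.1007 0.0429 0.6283]
cover 0.96 [176.8, 218.3] [ 0.4882 -0.24    0.055 ]
cover_tabs 0.62 [174.5, 215.1] [ 0.4943 -0.2398  0.0675]
tray 0.95 [325.1, 266.8] [0.5232 0.0126 0.    ]
brass_cover 0.63 [472.8, 258.7] [0.5343 0.243  0.055 ]
top [ 0.0168 -0.7013  0.7124 -0.0214] [0.4699 0.0121 1.0965]
cover 0.94 [457.1, 259.4] [ 0.4919 -0.2434  0.055 ]
cover_tabs 0.61 [458.6, 260.0] [ 0.4905 -0.243   0.0675]
tray 0.74 [320.6, 247.7] [0.5197 0.0063 0.    ]
```

View pics/top0.png

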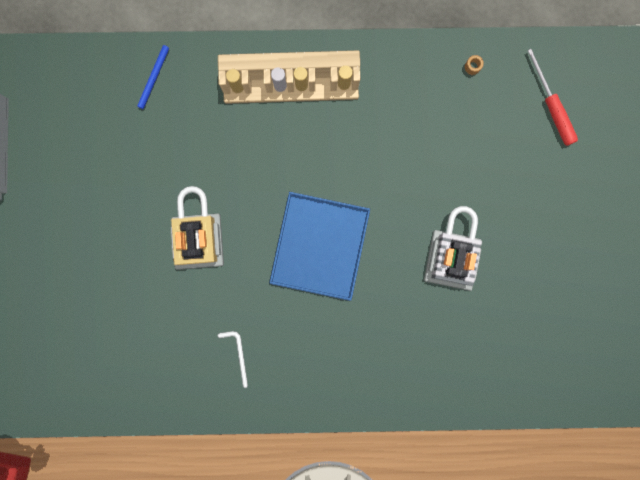

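View pics/scene0.png

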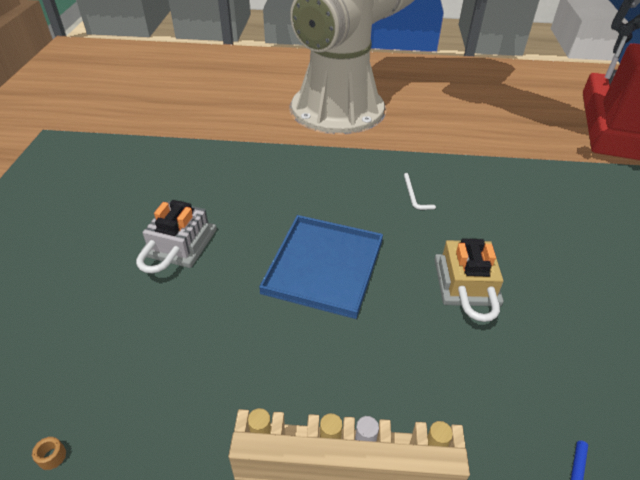

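The top view shows the steel padlock at right, cover near (458,260), and the brass one at left at (192,240). The tray is in the middle at (320,247), turned about -12°. The scene view agrees: steel at (175,217), brass at (473,258). I'll move above the steel cover.

Emit:
jog_arm(
  increments=[
    [[0, 0, 0, 0, 0, -0.039, 0], [0, 0, 0, 0, 0, -0.039, 0], [-0.084, -0.162, -0.004, 0, 0, 0, 0], [-0.084, -0.162, -0.004, 0, 0, 0, 0], [-0.084, -0.162, -0.004, 0, 0, 0, 0], [-0.084, -0.162, -0.004, 0, 0, 0, 0], [-0.084, -0.162, -0.004, 0, 0, 0, 0], [-0.084, -0.162, -0.004, 0, 0, 0, 0], [-0.084, -0.162, -0.004, 0, 0, 0, 0], [-0.084, -0.162, -0.004, 0, 0, 0, 0], [-0.084, -0.162, -0.004, 0, 0, 0, 0], [-0.084, -0.162, -0.004, 0, 0, 0, 0], [-0.084, -0.162, -0.004, 0, 0, 0, 0], [-0.084, -0.162, -0.004, 0, 0, 0, 0], [-0.084, -0.162, -0.004, 0, 0, 0, 0], [-0.084, -0.162, -0.004, 0, 0, 0, 0], [-0.084, -0.162, -0.004, 0, 0, 0, 0], [-0.084, -0.162, -0.004, 0, 0, 0, 0], [-0.084, -0.162, -0.004, 0, 0, 0, 0], [-0.084, -0.162, -0.004, 0, 0, 0, 0]],
  ],
)

```text
clock: 2.5
tcp_pos: [0.4882, -0.245, 0.2494]
orientation: [0.0, 0.072, 0.997, -0.0]
wrist_force: [0.6, 0.5, -0.4]
finger_gap: 0.0852
grip_force: 0.0
```

Emit:
jog_arm(
  increments=[
    [[0, 0, 0, 0, 0, 0, 0], [0, 0, 0, 0, 0, 0, 0]],
  ],
)

```text
clock: 2.7
tcp_pos: [0.4877, -0.2439, 0.2486]
orientation: [-0.001, 0.072, 0.997, 0.0]
wrist_force: [-0.5, 0.4, -0.2]
finger_gap: 0.0854
grip_force: 0.0
```

```bash
cat >> h.py <<'E'
np.set_printoptions(precision=4,suppress=True)
def tabs(c,n,cover="cover",z=.0675):
    """orange tab blobs near the named cover: world centres at z"""
    hsv=cv2.cvtColor(c["pixels"],cv2.COLOR_RGB2HSV)
    m=cv2.inRange(hsv,(8,150,120),(20,255,255))
    k,l,st,ce=cv2.connectedComponentsWithStats(m)
    return [(st[i][4],ce[i],at_z(c,ce[i],z)) for i in range(1,k) if st[i][4]>150]
def jog(d,yaw=0):
    """world displacement -> jog units"""
    s=env.get_state(); return q(s["orientation"]).as_matrix().T@np.array(d)/.25
E
python3 - <<'E'
from h import *
s=env.get_state(); print(s["clock"],s["tcp_pos"],s["joint_pos"],s["finger_gap"]); print(q(s["orientation"]).as_matrix())
c=cam("wrist"); save(c,"w0.png"); print(c["P"])
for t,z in dict(cover=.055,cover_tabs=.0675).items():
    for d in spotter.landmark_of(t,"wrist"): print(t,d["conf"],d["uv"],at_z(c,d["uv"],z))
print(tabs(c,"wrist",z=.074))
E
```

```text
2.7 [ 0.4877 -0.2439  0.2486] [-0.6111  0.252   0.0055  1.3256  0.0003 -0.4664] 0.08541034785566286
[[-0.9895  0.1442 -0.001 ]
 [ 0.1442  0.9895  0.001 ]
 [ 0.0011  0.0009 -1.    ]]
[ 0.4092 -0.2332  0.3924]
cover 0.73 [317.8, 212.3] [ 0.4909 -0.2457  0.055 ]
cover 0.46 [321.2, 215.8] [ 0.4946 -0.2432  0.055 ]
cover_tabs 0.56 [319.5, 216.8] [ 0.4921 -0.2444  0.0675]
[(np.int32(214), array([340.8458, 214.6963]), array([ 0.4912, -0.226 ,  0.074 ])), (np.int32(205), array([  4.4488, 402.2439]), array([ 0.6339, -0.5841,  0.074 ])), (np.int32(188), array([535.9468, 473.7128]), array([ 0.8069, -0.0546,  0.074 ]))]
```

View pics/w0.png

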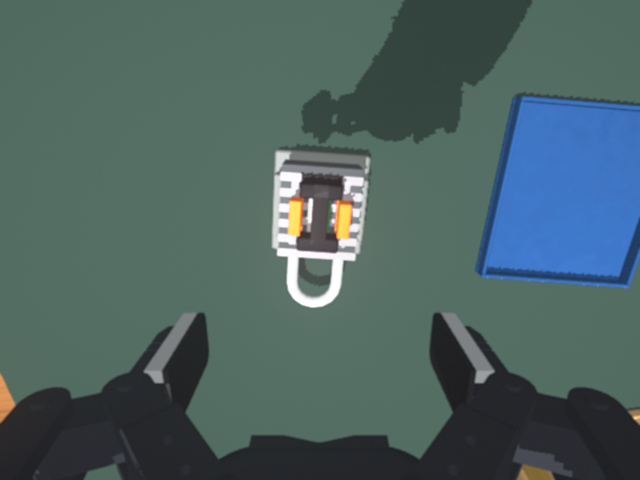

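The wrist view shows the latched steel cover at (320,215), with tabs at about (296,216) and (344,220). It is turned about 5° relative to the tool. I'll go down a bit and measure the yaw.

Emit:
jog_arm(
  increments=[
    [[0, 0, 0.1, 0, 0, 0, 0], [0, 0, 0.12, 0, 0, 0, 0], [0, 0, 0.1, 0, 0, 0, 0], [0, 0, 0, 0, 0, 0, 0], [0, 0, 0, 0, 0, 0, 0]],
  ],
)

```text
clock: 3.35
tcp_pos: [0.4877, -0.2419, 0.17]
orientation: [-0.0, 0.071, 0.998, 0.0]
wrist_force: [-0.7, -0.6, 0.1]
finger_gap: 0.0855
grip_force: 0.0
```

```bash
cat > m.py <<'E'
from h import *
import sys
s=env.get_state(); print(s["clock"],s["tcp_pos"]); y=q(s["orientation"]).as_matrix()[:,1]; print("tool y yaw",np.degrees(np.arctan2(y[1],y[0])))
c=cam("wrist"); save(c,sys.argv[1])
for t,z in dict(cover=.055,cover_tabs=.0675).items():
    for d in spotter.landmark_of(t,"wrist"): print(t,d["conf"],d["uv"],at_z(c,d["uv"],z))
hsv=cv2.cvtColor(c["pixels"],cv2.COLOR_RGB2HSV); m=cv2.inRange(hsv,(8,150,120),(32,255,255))
k,l,st,ce=cv2.connectedComponentsWithStats(m); u0=proj(c,[.491,-.244,.07])
for i in range(1,k):
    if st[i][4]>100 and np.hypot(*(ce[i]-u0))<100:
        p=np.argwhere(l==i)[:,::-1]; w=np.array([at_z(c,a,.074)[:2] for a in p])
        (ctr,wh,an)=cv2.minAreaRect(w.astype(np.float32)*1000)
        print(st[i],ce[i],w.mean(0),ctr,wh,an)
d=spotter.cut_out("cover","wrist")
if d:
    p=np.argwhere(d[0]["region"])[:,::-1]; print("cover mask",cv2.minAreaRect(np.array([at_z(c,a,.07)[:2] for a in p]).astype(np.float32)*1000))
u,v=map(int,u0); im=c["pixels"][max(v-120,0):v+150,max(0,u-150):u+150]
cv2.imwrite("pics/z"+sys.argv[1],cv2.resize(cv2.cvtColor(im,cv2.COLOR_RGB2BGR),None,fx=2,fy=2)); print("crop origin",max(0,u-150),max(v-120,0))
E
python3 m.py w1.png
```

```text
3.35 [ 0.4877 -0.2419  0.17  ]
tool y yaw 81.89594279663494
cover 0.75 [313.9, 239.7] [ 0.4912 -0.2465  0.055 ]
cover_tabs 0.71 [316.8, 245.1] [ 0.4913 -0.2444  0.0675]
[277 220  20  52 669] [286.8834 246.5426] [ 0.4874 -0.2637] (486.76312255859375, -264.14752197265625) (11.481982231140137, 35.383758544921875) 77.73402404785156
[336 225  23  50 894] [346.6454 248.9966] [ 0.4947 -0.2251] (495.44866943359375, -225.18350219726562) (13.153461456298828, 34.47566223144531) 77.25960540771484
cover mask ((489.16644287109375, -244.14012145996094), (53.64581298828125, 70.08013153076172), 77.08631134033203)
crop origin 167 125
```

View pics/zw1.png

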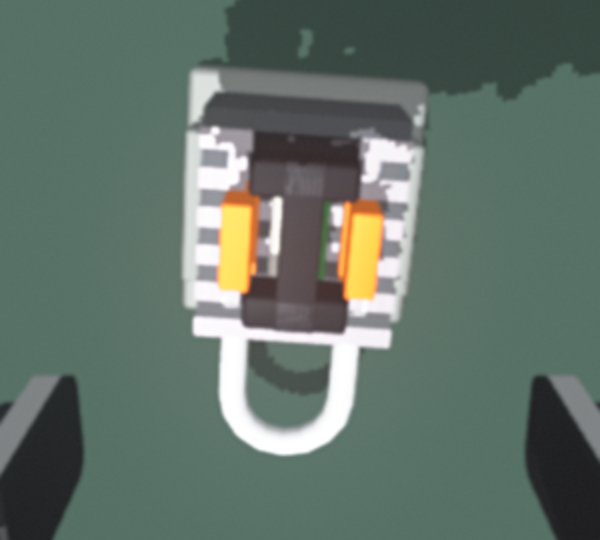

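The crop shows the cover centred near (300,250), with tabs at (238,243) and (362,250). That puts the cover at about (0.491,-0.2446), with its y axis at 77.3°. I'll align and go down.

Emit:
jog_arm(
  increments=[
    [[0, 0, 0, 0, 0, 0.0256, 0], [-0.0152, -0.0076, 0.1, 0, 0, 0, 0], [0, 0, 0.12, 0, 0, 0, 0], [0, 0, 0.1, 0, 0, 0, 0], [0, 0, 0, 0, 0, 0, 60], [0, 0, 0, 0, 0, 0, 60], [0, 0, 0, 0, 0, 0, 60]],
  ],
  force=25,
)

```text
clock: 4.25
tcp_pos: [0.4924, -0.2466, 0.0912]
orientation: [0.001, 0.111, 0.994, -0.001]
wrist_force: [-0.3, 1.0, -0.6]
finger_gap: 0.0652
grip_force: 0.0
```

```bash
python3 m.py w2.png
```

```text
4.25 [ 0.4924 -0.2466  0.0912]
tool y yaw 77.2103657454016
cover 0.84 [323.0, 275.1] [ 0.4904 -0.2447  0.055 ]
cover_tabs 0.66 [326.1, 292.0] [ 0.494  -0.2441  0.0675]
[ 352  255   30   73 1892] [367.1131 290.3679] [ 0.4944 -0.2251] (495.0002136230469, -225.4625244140625) (13.277889251708984, 36.24690628051758) 78.68888092041016
[ 266  256   29   73 1821] [280.2301 290.5887] [ 0.4857 -0.2639] (486.7185363769531, -264.1734313964844) (12.715394973754883, 36.32309341430664) 76.00846862792969
cover mask ((489.36090087890625, -244.3957061767578), (54.27962112426758, 70.7864990234375), 77.16637420654297)
crop origin 174 168
```

View pics/w2.png

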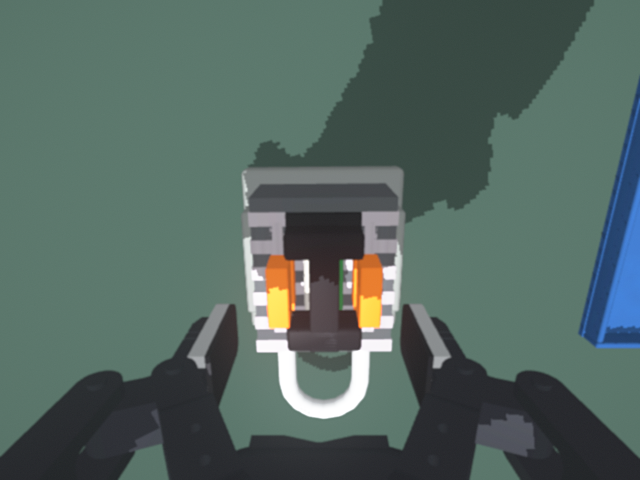

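The fingers straddle the cover. The tabs at (280,290) and (367,290) sit about 2 mm off to +y, so I'll correct, lower to about z 0.059 and squeeze.

Emit:
jog_arm(
  increments=[
    [[0.006, 0.006, 0.044, 0, 0, 0, 60], [0, 0, 0.05, 0, 0, 0, 60], [0, 0, 0.03, 0, 0, 0, 60], [0, 0, 0, 0, 0, 0, 60], [0, 0, 0, 0, 0, 0, 60]],
  ],
)

```text
clock: 4.95
tcp_pos: [0.4897, -0.2437, 0.0576]
orientation: [-0.001, 0.111, 0.994, 0.0]
wrist_force: [-0.2, 0.1, 0.1]
finger_gap: 0.0655
grip_force: 0.0
```

Emit:
jog_arm(
  increments=[
    [[0, 0, 0, 0, 0, 0, 100], [0, 0, 0, 0, 0, 0, 100], [0, 0, 0, 0, 0, 0, 120], [0, 0, 0, 0, 0, 0, 120], [0, 0, 0, 0, 0, 0, 160], [0, 0, 0, 0, 0, 0, 160], [0, 0, 0, 0, 0, 0, 160], [0, 0, 0, 0, 0, 0, 160]],
  ],
  force=30,
)

```text
clock: 5.75
tcp_pos: [0.4906, -0.2442, 0.0594]
orientation: [0.001, 0.111, 0.994, -0.0]
wrist_force: [-2.2, 0.2, 6.6]
finger_gap: 0.0367
grip_force: 29.9
```

```bash
python3 m.py w3.png
```

```text
5.75 [ 0.4906 -0.2442  0.0594]
tool y yaw 77.21714270076659
cover 0.87 [316.4, 312.8] [ 0.4916 -0.2462  0.055 ]
cover_tabs 0.98 [317.7, 329.6] [ 0.4924 -0.2458  0.0675]
[ 267  296   36   82 2528] [284.3825 335.4106] [ 0.4884 -0.2579] (489.4073791503906, -257.9490966796875) (13.030376434326172, 35.53120803833008) 76.63713836669922
[ 337  296   34   82 2518] [353.1616 335.3685] [ 0.4942 -0.2323] (495.2129211425781, -232.4906463623047) (12.352078437805176, 35.539039611816406) 77.99964904785156
cover mask ((489.1323547363281, -244.8838348388672), (39.495452880859375, 72.92738342285156), 77.65225219726562)
crop origin 171 209
```

View pics/w3.png

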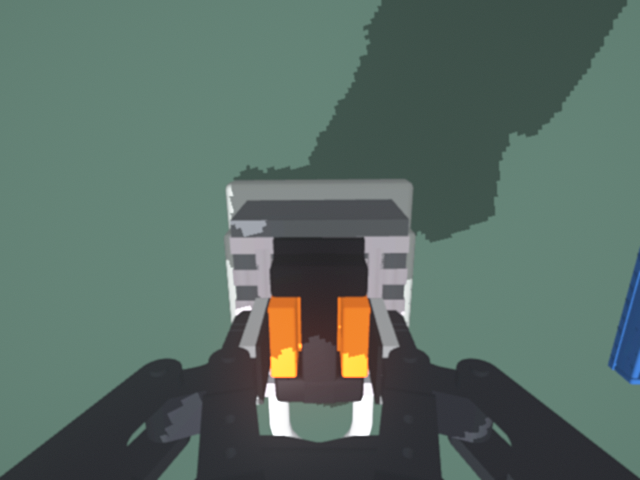

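Both tabs are fully in at a 37 mm gap with 30 N of grip, and the cover is held symmetrically. Next I'll lift straight up.

Emit:
jog_arm(
  increments=[
    [[0, 0, -0.02, 0, 0, 0, 160], [0, 0, -0.03, 0, 0, 0, 160], [0, 0, -0.04, 0, 0, 0, 160], [0, 0, -0.06, 0, 0, 0, 160], [0, 0, -0.08, 0, 0, 0, 160], [0, 0, -0.08, 0, 0, 0, 160], [0, 0, -0.08, 0, 0, 0, 160], [0, 0, 0, 0, 0, 0, 160], [0, 0, 0, 0, 0, 0, 160]],
  ],
)

```text
clock: 6.85
tcp_pos: [0.4903, -0.2441, 0.1561]
orientation: [0.0, 0.111, 0.994, -0.0]
wrist_force: [0.0, 0.5, -0.9]
finger_gap: 0.0365
grip_force: 31.0
```

```bash
python3 - <<'E'
from h import *
s=env.get_state(); print(s["clock"],s["tcp_pos"],s["finger_gap"],s["grip_force"],s["wrist_force"])
c=cam("wrist"); save(c,"w4.png")
for t in("cover","cover_tabs"): print(t,spotter.landmark_of(t,"wrist")[:2])
for n in("top","scene"):
    c=cam(n); save(c,n+"4.png")
    print(n,[(d["conf"],at_z(c,d["uv"],0)) for d in spotter.landmark_of("tray",n)])
    for d in spotter.cut_out("tray",n)[:1]:
        p=np.argwhere(d["region"])[:,::-1]; W=np.array([at_z(c,a,.018)[:2] for a in p]).astype(np.float32)*1000
        print(cv2.minAreaRect(W))
E
```

```text
6.85 [ 0.4903 -0.2441  0.1561] 0.03653370929186325 30.972992777824402 [ 0.0176  0.5144 -0.9354]
cover [{'uv': [318.6, 311.8], 'conf': 0.82}]
cover_tabs [{'uv': [318.4, 331.3], 'conf': 0.88}]
top [(0.95, array([0.5215, 0.0082, 0.    ]))]
((523.5906982421875, 7.5996246337890625), (159.69422912597656, 178.92807006835938), 77.4806900024414)
scene [(0.8, array([0.5244, 0.0097, 0.    ]))]
((529.3251953125, 10.148262023925781), (162.52130126953125, 195.67257690429688), 77.51260375976562)
```

View pics/w4.png

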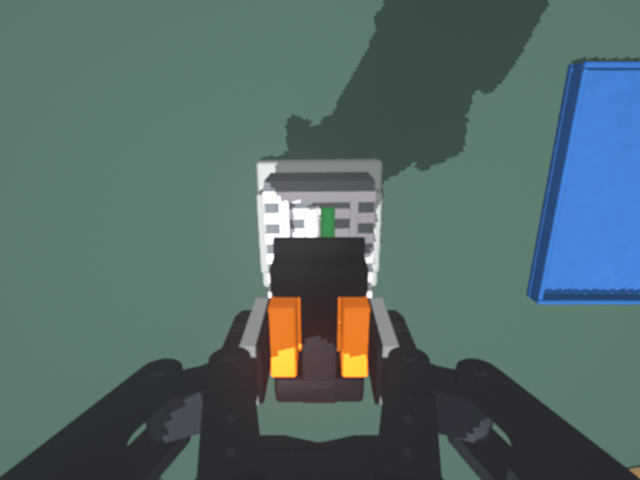

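The cover came off and is held level; the empty compartment shows at (320,225). I'll carry it to the tray at about (0.523, 0.008), which has the same yaw.

Emit:
jog_arm(
  increments=[
    [[0.01, 0.05, 0, 0, 0, 0, 160], [0.01, 0.1, 0, 0, 0, 0, 160], [0.01, 0.12, 0, 0, 0, 0, 160], [0.01, 0.12, 0, 0, 0, 0, 160], [0.01, 0.12, 0, 0, 0, 0, 160], [0.01, 0.12, 0, 0, 0, 0, 160], [0.01, 0.12, 0, 0, 0, 0, 160], [0.01, 0.12, 0, 0, 0, 0, 160], [0.01, 0.1, 0, 0, 0, 0, 160], [0.0065, 0.042, 0, 0, 0, 0, 160], [0, 0, 0.1, 0, 0, 0, 160], [0, 0, 0.12, 0, 0, 0, 160], [0, 0, 0.12, 0, 0, 0, 160], [0, 0, 0.1, 0, 0, 0, 160], [0, 0, 0.06, 0, 0, 0, 160], [0, 0, 0, 0, 0, 0, 160], [0, 0, 0, 0, 0, 0, 160]],
  ],
)

```text
clock: 9.0
tcp_pos: [0.5224, 0.0081, 0.031]
orientation: [-0.0, 0.111, 0.994, 0.0]
wrist_force: [0.1, 0.2, -0.4]
finger_gap: 0.0364
grip_force: 31.0
```

```bash
python3 - <<'E'
from h import *
s=env.get_state(); print(s["clock"],s["tcp_pos"],s["finger_gap"],s["grip_force"],s["wrist_force"])
c=cam("wrist"); save(c,"w5.png")
for n in("scene",):
    c=cam(n); save(c,n+"5.png"); u,v=map(int,proj(c,[.52,.008,.02])); im=c["pixels"][v-90:v+90,u-120:u+120]
    cv2.imwrite("pics/zs5.png",cv2.resize(cv2.cvtColor(im,cv2.COLOR_RGB2BGR),None,fx=3,fy=3))
E
```

```text
9.0 [0.5224 0.0081 0.031 ] 0.0363781714728709 30.97758650779724 [ 0.0833  0.2131 -0.4295]
```

View pics/zs5.png

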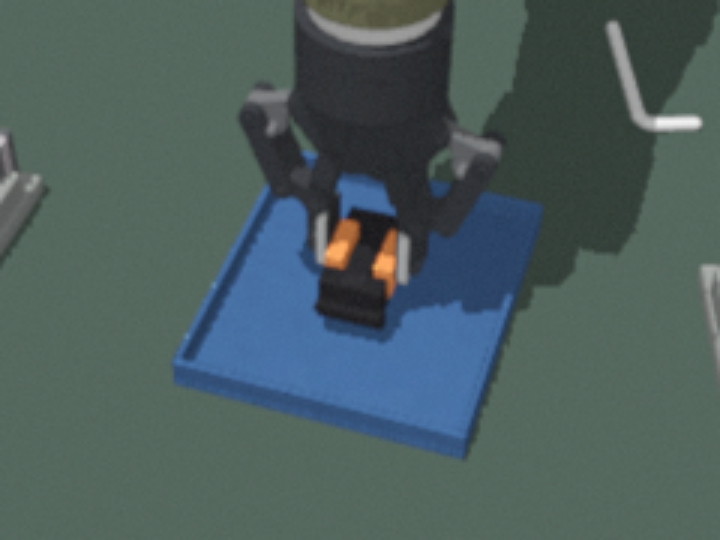

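In the crop the cover, at about (360,265), is level above the middle of the tray floor. I'll lower it slowly to contact.

Emit:
jog_arm(
  increments=[
    [[0, 0, 0.016, 0, 0, 0, 160], [0, 0, 0.016, 0, 0, 0, 160], [0, 0, 0.008, 0, 0, 0, 160], [0, 0, 0.004, 0, 0, 0, 160], [0, 0, 0, 0, 0, 0, 160], [0, 0, 0, 0, 0, 0, 160]],
  ],
)

```text
clock: 9.7
tcp_pos: [0.5228, 0.0081, 0.0214]
orientation: [0.001, 0.111, 0.994, -0.0]
wrist_force: [-5.3, 0.5, 13.6]
finger_gap: 0.0369
grip_force: 33.7
```

Contact at 13 N. I'll ease off a little, then open.

Emit:
jog_arm(
  increments=[
    [[0, 0, -0.003, 0, 0, 0, 160], [0, 0, 0, 0, 0, 0, 160], [0, 0, 0, 0, 0, 0, 160]],
  ],
)

```text
clock: 10.0
tcp_pos: [0.5227, 0.0081, 0.0214]
orientation: [0.0, 0.111, 0.994, -0.0]
wrist_force: [-3.1, 0.0, 8.1]
finger_gap: 0.0366
grip_force: 32.8
```

Emit:
jog_arm(
  increments=[
    [[0, 0, -0.003, 0, 0, 0, 160], [0, 0, 0, 0, 0, 0, 160], [0, 0, 0, 0, 0, 0, 110], [0, 0, 0, 0, 0, 0, 90], [0, 0, 0, 0, 0, 0, 70], [0, 0, 0, 0, 0, 0, 40], [0, 0, 0, 0, 0, 0, 20], [0, 0, 0, 0, 0, 0, 20], [0, 0, 0, 0, 0, 0, 20]],
  ],
)

```text
clock: 10.9
tcp_pos: [0.5226, 0.0082, 0.0213]
orientation: [0.0, 0.111, 0.994, 0.0]
wrist_force: [-0.1, -0.2, 0.7]
finger_gap: 0.0786
grip_force: 0.0
```

Emit:
jog_arm(
  increments=[
    [[0, 0, -0.04, 0, 0, 0, 20], [0, 0, -0.08, 0, 0, 0, 20], [0, 0, -0.12, 0, 0, 0, 20], [0, 0, -0.16, 0, 0, 0, 20], [0, 0, -0.16, 0, 0, 0, 20], [0, 0, 0, 0, 0, 0, 20], [0, 0, 0, 0, 0, 0, 20]],
  ],
)

```text
clock: 11.6
tcp_pos: [0.5236, 0.008, 0.1631]
orientation: [0.002, 0.111, 0.994, -0.0]
wrist_force: [-0.6, 0.6, -0.8]
finger_gap: 0.0787
grip_force: 0.0
```

```bash
python3 - <<'E'
from h import *
s=env.get_state(); print(s["clock"],s["tcp_pos"],s["finger_gap"],s["wrist_force"])
c=cam("wrist"); a=c["pixels"]; print([(d["conf"],at_z(c,d["uv"],.014)) for d in spotter.landmark_of("cover","wrist")])
c=cam("scene"); u,v=map(int,proj(c,[.52,.008,.02])); b=cv2.resize(c["pixels"][v-90:v+90,u-120:u+120],(400,300))
cv2.imwrite("pics/end.png",cv2.cvtColor(np.hstack([cv2.resize(a,(400,300)),b]),cv2.COLOR_RGB2BGR))
E
```

```text
11.6 [0.5236 0.008  0.1631] 0.07867923911836792 [-0.6474  0.552  -0.7628]
[(0.72, array([0.524 , 0.0064, 0.014 ]))]
```

View pics/end.png

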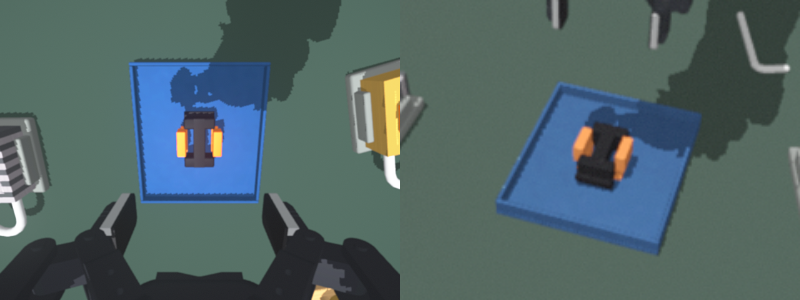

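The cover lies flat and upright in the middle of the tray, at (200,138) in the left panel and (602,155) in the right. The gripper is clear and the brass padlock is untouched.

```bash
python3 -c "
from workcell import ticket; print(ticket.hand_in())"
```

```text
the job is handed in; nothing more can be done
None
```

The steel padlock's cover is off and lies flat, right way up, in the middle of the blue tray; the brass padlock's cover was left in place, and the job was handed in at about 11.6 s on the robot's clock.

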